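Close the humidifier tank and put it back on its base

ROBOT

A 6-joint arm with a two-finger parallel gripper is mounted at the origin on the work surface. World frame = base frame: x ahead of the robot, y to its left, z up, the work surface at z = 0. Lengths are in m, angles in rad, forces in N, time in s.
With the tool pointing down it reaches from about 0.35 to 0.725 m from the base axis. Payload 6 kg.
Tool frame: the origin (TCP) lies between the finger pads; the fingertips stand 19 mm ahead of it and the grasp point (between the pads) is the TCP; z points along the fingers, y is the direction in which the jaws open and shut (so a half turn about z gives the same grasp; the last joint's range is limited). The gripper opens to 85 mm and grips with 20 to 120 N. Pads are 22 mm wide; open, the fingers measure 114 mm over their backs; the gripper's body (76 mm by 85 mm) begins 54 mm behind the grasp point. The pads swing forward as they close: fully open they stand 13 mm farther back than shut.
Start: joints at [-0.984, 0.04, 0.085, 0, -1.615, -0.334], TCP at [0.15, -0.581, 0.25] pointing down, gripper open.
Joint ranges: [-2.56, 2.56], [-1.29, 2.01], [-1.08, 1.49], [-3.29, 1.98], [-2.81, -0.18], [-2.99, 2.99]. Speed limits (rad/s): [2.57, 2.57, 3.01, 3.14, 3.14, 3.14].

INTERFACE

Orientations are given as a 3x3 rotation matrix whose columns are the frame's x, y, z axes.
In Python, from bench import arm gives the robot as it stands.
- The arm moves only by the tool send_rows, never from a script. Its argument "increments" is a list of rows, each an object of numbers: "ax", "ay", "az": the turn, a rotation vector about the world's x, y, z normalised to -1 to 1, where 1 is 90 degrees; "tx", "ty", "tz": the shift along the world's x, y, z normalised to -1 to 1, where 1 is 15 cm; "gripper": the finger opening in mm, from 0 to 85.4. A call has 1 to 12 rows; each row is the pose to reach, as a shift and turn from the pose commanded when the call began; what a row does not reach only later rows make up. A row lasts 1/10 s, in which the tool goes at most 50 mm and 8.59 degrees, less where a joint would pass 70% of its speed; a pose out of reach is approached as far as the arm can. A call with a number of a shift or a turn outside -1 to 1 is refused whole. A call with a gripper value outside its range is refused whole. The fingers move at their own pace and stop on an object; "grip_force" is the grip in N (left out, the last holds). Time passes only in rows, so rows that repeat a pose let the fingers close. It gives the time, the measured TCP pose, the force and the opening at its end, in the units of the state.
- arm.sense(): the state, without advancing time (a new reading comes with each control period).
- arm.snapshot(name): name is "side" or "top" or "wrist"; returns the picture (384x512x3 uint8, blue, green, red); there is no depth.
- arm.camera_info(name): a dict with "fx", "fy", "cx", "cy" (pixels), "R" (3x3) and "t" (3): a world point X has camera coordinates R X + t; the wrist camera has in their place "mount" (4x4, takes a point from camera to tool coordinates, whose origin is the TCP and whose axes are the flange's). Camera axes: x right, y down, z forward; pixel columns grow to the right and rows downward; lengths in m; the calibration is good to about 2 mm. A picture is of the moment at which its call begins: read the wrist's pose just before it. camera_info takes no time and is no camera call.
- arm.close_job(): hands the job in, once; it reports no verdict.
The state is a dict: "time_s": time; "joint_pos": joint angles; "qvel": joint speeds; "joint_torque": joint torques, N m; "tool_pos": TCP position; "ee_rot": TCP orientation; "contact_force": force on the tool from outside, world axes, zero at the start; "wrist_torque": the same for the moment, N m; "width": finger opening in m.
Only numpy, scipy, OpenCV 4.12 (cv2) and the standard library are available. Lean on these libraries where they do the work, as an engineer would, in place of code of your own. Each camera call takes 0.05 s, during which the arm holds its last target. There are 200 camera calls.

TASK

The humidifier's water tank has been refilled and stands on the hall table with its blue fill cap only part screwed on. While the tank is still standing on the table, turn the cap clockwise (seen from above) until it is fully tight; then carry the tank upright to the white humidifier base and lower it gently onto it, cap end over the thick post, so that it sits fully down over both posts. Let go of it, and leave the books, the candle and the key dish where they are.

Things in the scene. Friction and masses are not known exactly. Their poses are not given: they have to be found in the camera images.
- tank: Loose water tank, 0.65 to 0.95 kg: pale blue box 220 (along its x) x 130 (y) x 110 mm tall on a grey foot plate 210 x 120 mm. Origin: centre of its underside, z up, x along its length towards the fill-cap end. It slides on the table if pushed with more than about 3 N. On its top: white carry handle, blue cap, and at x = -92 mm a low mist slot, 6 mm high.
- wide_well (a point): Mouth of the round well, 34 mm across and 24 mm deep, slightly chamfered, in the tank's underside near the cap end: tank frame (60, 0, 0) mm.
- narrow_well (a point): Mouth of the round well, 24 mm across and 24 mm deep, slightly chamfered, in the tank's underside at the other end: tank frame (-60, 0, 0) mm.
- handle (a point): Grip point in the handle's bar, above the tank's centre of mass: tank frame (-6, 0, 157) mm; axes as the tank's. White straight bar along the tank's x, from x = -72 to +32 mm, 18 mm wide (y), 16 mm high, top 165 and lower face 149 mm above the tank's underside, on a post of the same width, 16 mm along x, at each end. Nothing stands beside it in y.
- cap_axis (a point): Point on the cap's turning axis on the tank's top: tank frame (72, 0, 110) mm; axes as the tank's. The blue cap is a ribbed disc 68 mm across, 15 mm thick, underside 112 mm above the tank's underside when tight. Across it stands a wing (bar to push or pinch) 66 mm long, 12 mm thick, rising 23 mm above the disc, with a white line on top.
- cap (a joint): How far the cap is unscrewed, rad: 0 = fully tight (hard stop), growing anticlockwise seen from above, at most 2.6 (it cannot come off). Friction about 0.03 N m, no spring: it stays where left. It rises 3.5 mm per rad. When tight its wing lies across the tank, along the tank's y, in line with two dark marks on the tank's top, and its top is 150 mm above the tank's underside.
- wing_end (a point): One end of the cap's wing, turning and rising with the cap: 33 mm from its axis, half way up the wing (26 mm above the cap's underside). At joint cap = c it lies at angle c - 90 degrees from the tank's x, anticlockwise seen from above, so at all starts on the side away from the handle, and on the tank's -y side when tight. Axes: the cap's.
- base: Humidifier base, fixed to the table: white box 250 (x) x 150 (y) x 80 mm tall; origin at the centre of its underside, z up, grey dial on its -x end. Flat deck on top with two upright grey posts, 20 mm high with tapered tips. The tank fits one way only: tank x along base x, each well over its post, the tank's underside resting on the deck.
- deck (a point): Centre of the base's deck, 80 mm above the table: where the tank's origin belongs. Axes as the base's.
- thick_post (a point): Centre of the top of the thick post (28 mm across, 18 mm at the tip), base frame (60, 0, 100) mm: goes into the wide well at the tank's cap end.
- thin_post (a point): Centre of the top of the thin post (18 mm across, 8 mm at the tip), base frame (-60, 0, 100) mm: goes into the narrow well.
- books: Bystander: stack of three books about 160 x 230 x 66 mm with a white planter on top, 190 mm tall over the leaves; origin at the centre of its underside.
- candle: Bystander: amber glass candle jar with a wooden lid, 74 mm across, 87 mm tall; origin at the centre of its underside.
- dish: Bystander: blue ceramic key dish, 140 mm across, 30 mm tall, keys inside; origin at the centre of its underside.

How it is judged:
By the outcome, as a careful person would: the job done as asked, in the order asked, and still so for the second after the job is handed in, with the robot touching nothing.
It also fails if it takes over 51 s, if anything falls off the work surface, if the arm or the gripper's body presses on something with over 40 N, if the wrist force passes 120 N, or if a joint passes its speed limit or range.

## Working session

There is one attempt and no reset: what is moved stays moved. The work goes in short steps, Python scripts to look and compute and a tool call to move; the robot and the scene stay as the last step left them, time stands still between calls to the robot, and variables do not carry over. Pictures are saved under pics/ and viewed, about 8 in all and at most 12, crops included, and the job is handed in when it is done.

Besides the shell and the picture viewer there is one more tool, called after "Request:" as a command line: name --argument value ..., lists and objects as JSON in quotes. send_rows: Moves the arm, as the interface text tells. Its arguments: {"type":"object","properties":{"increments":{"type":"array"},"grip_force":{"type":"number"}},"required":["increments"]}

```bash
mkdir -p pics; ls; python3 - <<'E'
from bench import arm
import cv2,numpy as np
np.set_printoptions(precision=4,suppress=True)
s=arm.sense();print(s['time_s'],s['tool_pos'],s['ee_rot'],s['width'])
for n in ('side','top','wrist'):
    im=arm.snapshot(n);cv2.imwrite(f'pics/{n}0.png',im);print(n,arm.camera_info(n))
a=cv2.imread('pics/top0.png');b=cv2.imread('pics/side0.png')
cv2.imwrite('pics/both.png',np.vstack([a,b])[:, :])
E
```

```text
pics
0.0 [ 0.1501 -0.5806  0.2493] [[-0.9682 -0.2502 -0.0005]
 [-0.2502  0.9682  0.0016]
 [ 0.0001  0.0017 -1.    ]] 0.08524877127616645
side {'fx': 455.33200475693485, 'fy': 455.33200475693485, 'cx': 257.18890724794977, 'cy': 190.4677834321888, 'R': array([[ 0.868 , -0.4962, -0.0177],
       [-0.3182, -0.5285, -0.7871],
       [ 0.3812,  0.6888, -0.6166]]), 't': array([-0.5211,  0.2938,  1.498 ])}
top {'fx': 409.74802651195495, 'fy': 409.74802651195495, 'cx': 256.6549217721363, 'cy': 188.60926078585317, 'R': array([[ 0.0067, -0.9998, -0.0193],
       [-0.9942, -0.0046, -0.107 ],
       [ 0.1069,  0.0199, -0.9941]]), 't': array([0.0181, 0.6063, 1.4154])}
wrist {'fx': 317.71869181806403, 'fy': 317.71869181806403, 'cx': 255.87342913809223, 'cy': 188.0651738636711, 'mount': array([[-0.    , -0.945 , -0.3269,  0.0848],
       [ 1.    ,  0.0001, -0.0004, -0.001 ],
       [ 0.0004, -0.3269,  0.945 , -0.1234],
       [ 0.    ,  0.    ,  0.    ,  1.    ]])}
```

View pics/top0.png

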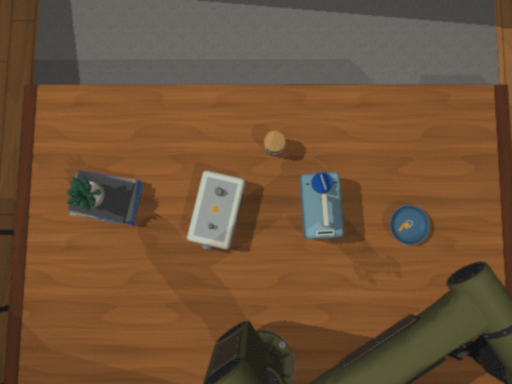

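View pics/side0.png

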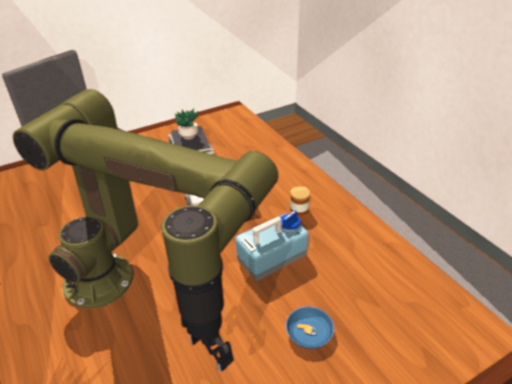

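The top view shows the tank at about (322,205), with its cap at (322,182) pointing to +x. The base is at (216,210) with its dial at the bottom (-x end), the candle at (275,142), and the books and dish are clear of both. Next I'll measure with masks.

```bash
cat > h.py <<'E'
from bench import arm
import cv2,numpy as np
np.set_printoptions(precision=4,suppress=True)
def cam(n,s=None):
    c=arm.camera_info(n)
    if n=='wrist':
        M=c['mount'];T=np.eye(4);T[:3,:3]=s['ee_rot'];T[:3,3]=s['tool_pos'];W=T@M
        R=W[:3,:3].T;t=-R@W[:3,3]
    else: R,t=np.array(c['R']),np.array(c['t'])
    return c,R,t
def toplane(C,uv,z):
    c,R,t=C;o=-R.T@t;uv=np.atleast_2d(uv)
    d=np.c_[(uv[:,0]-c['cx'])/c['fx'],(uv[:,1]-c['cy'])/c['fy'],np.ones(len(uv))]@R
    return o+d*((z-o[2])/d[:,2])[:,None]
def proj(C,X):
    c,R,t=C;p=np.atleast_2d(X)@R.T+t
    return np.c_[p[:,0]/p[:,2]*c['fx']+c['cx'],p[:,1]/p[:,2]*c['fy']+c['cy']]
def blobs(m,amin=20):
    n,l,st,ce=cv2.connectedComponentsWithStats(m.astype(np.uint8))
    return [(st[i],ce[i],(l==i)) for i in range(1,n) if st[i][4]>=amin]
def fit(mask,C,z):
    cs,_=cv2.findContours(mask.astype(np.uint8),cv2.RETR_EXTERNAL,cv2.CHAIN_APPROX_NONE)
    k=max(cs,key=cv2.contourArea)[:,0]
    P=toplane(C,k,z)[:,:2]
    return cv2.minAreaRect((P*1000).astype(np.float32)),P
E
python3 - <<'E'
from h import *
a=cv2.imread('pics/top0.png');h=cv2.cvtColor(a,cv2.COLOR_BGR2HSV)
for p in [(334,220),(312,190),(322,190),(326,215),(200,215),(220,191),(213,226),(216,209),(322,175),(325,232)]: print(p,h[p[1],p[0]])
cv2.imwrite('pics/crop.png',cv2.resize(a[160:260,180:360],None,fx=4.4,fy=4.4,interpolation=cv2.INTER_CUBIC))
E
```

```text
(334, 220) [ 97  68 101]
(312, 190) [ 96  66 146]
(322, 190) [107 208 129]
(326, 215) [ 20  35 184]
(200, 215) [ 54   8 154]
(220, 191) [ 43  15 116]
(213, 226) [40 10 78]
(216, 209) [ 19 186 182]
(322, 175) [111  96 120]
(325, 232) [53 13 79]
```

View pics/crop.png

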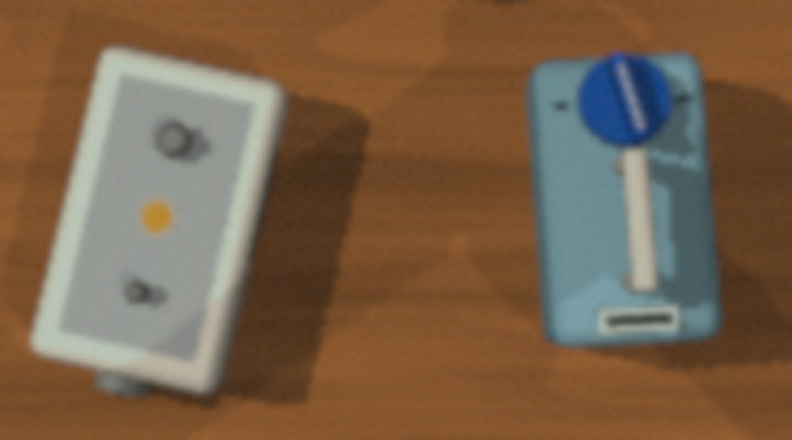

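The crop shows the base tilted by about 13° with thick post at (175,140) and thin post at (138,292). The tank's cap line runs from (618,58) to (640,130), so the cap is open by roughly 1.8 rad.

```bash
python3 - <<'E'
from h import *
a=cv2.imread('pics/top0.png');h=cv2.cvtColor(a,cv2.COLOR_BGR2HSV);C=cam('top')
x,y=np.meshgrid(np.arange(512),np.arange(384))
roi=(x>290)&(x<355)&(y>160)&(y<250)
H,S,V=h[...,0].astype(int),h[...,1].astype(int),h[...,2].astype(int)
def w(u,v,z): return toplane(C,[(180+(u+.5)/4.4-.5,160+(v+.5)/4.4-.5)],z)[0]
print('thick',w(175,138,.1),'thin',w(137,291,.1))
print('marks',w(560,105,.11),w(684,98,.11))
print('slot',w(640,319,.116))
print('handle ends',w(634,150,.165),w(645,290,.165))
print('cap disc',w(625,100,.13),'line',w(619,60,.155),w(642,131,.155))
m=roi&(H>85)&(H<125)&(S>40)
r,_=fit(m,C,.11);print('tank',r)
roi=(x>180)&(x<250)&(y>165)&(y<255)
m=roi&(S<60)&(V>60)
m=cv2.morphologyEx(m.astype(np.uint8),cv2.MORPH_OPEN,np.ones((9,9)))
r,_=fit(m,C,.08);print('base',r)
E
```

```text
thick [0.5904 0.1459 0.1   ] thin [0.4734 0.1729 0.1   ]
marks [ 0.6159 -0.1478  0.11  ] [ 0.6217 -0.2416  0.11  ]
slot [ 0.4547 -0.2056  0.116 ]
handle ends [ 0.5766 -0.1955  0.165 ] [ 0.4754 -0.2023  0.165 ]
cap disc [ 0.6175 -0.1942  0.13  ] line [ 0.644  -0.1866  0.155 ] [ 0.5916 -0.2029  0.155 ]
tank ((546.5986328125, -194.83978271484375), (216.3720703125, 128.70521545410156), 3.97385573387146)
base ((523.4915161132812, 160.26487731933594), (150.97695922851562, 259.39764404296875), 77.38590240478516)
```

Measured so far: tank at about (0.547, -0.199), yaw 4°. Cap axis at (0.6185, -0.1945), opened by about 103°. Base at (0.532, 0.159), yaw -13°. Now I'll move above the cap.

Request:
send_rows --increments '[{"tx":0.2,"ty":0.16,"gripper":60},{"tx":0.45,"ty":0.37,"gripper":60},{"tx":0.7,"ty":0.58,"gripper":60},{"tx":0.95,"ty":0.79,"gripper":60},{"tx":1,"ty":0.86,"gripper":60}]' --grip_force 30

```text
invalid input at $.increments[0]: expected keys ax, ay, az, tx, ty, tz, gripper
```

Request:
send_rows --increments '[{"tx":0.25,"ty":0.21,"gripper":60},{"tx":0.5,"ty":0.42,"gripper":60},{"tx":0.75,"ty":0.63,"gripper":60},{"tx":1,"ty":0.84,"gripper":60}]'

```text
invalid input at $.increments[0]: expected keys ax, ay, az, tx, ty, tz, gripper
```

Request:
send_rows --increments '[{"tx":0.25,"ty":0.21,"gripper":60},{"tx":0.5,"ty":0.42,"gripper":60},{"tx":0.75,"ty":0.63,"gripper":60},{"tx":0.9,"ty":0.8,"gripper":60},{"tx":0.9,"ty":0.8,"gripper":60},{"tx":0.9,"ty":0.8,"gripper":60},{"tx":0.9,"ty":0.8,"gripper":60}]'

```text
invalid input at $.increments[0]: expected keys ax, ay, az, tx, ty, tz, gripper
```

```bash
python3 - <<'E'
from h import *
s=arm.sense();a=arm.snapshot('wrist');print(s['time_s'],s['tool_pos'],s['ee_rot'],s['joint_pos'],s['contact_force'])
np.savez('w1.npz',tool_pos=s['tool_pos'],ee_rot=s['ee_rot'])
cv2.imwrite('pics/w1.png',a)
C=cam('wrist',s)
P=proj(C,[[.6185,-.1945,.13],[.547+.0,-.199,.157],[.644,-.1866,.156],[.5916,-.2029,.156]]);print(P)
for p in P: cv2.circle(a,tuple(int(v) for v in p),3,(0,0,255),1)
cv2.imwrite('pics/w1o.png',a)
E
```

```text
0.15 [ 0.1501 -0.5807  0.2495] [[-0.9682 -0.2501 -0.0005]
 [-0.2501  0.9682  0.0013]
 [ 0.0002  0.0014 -1.    ]] [-0.9843  0.0407  0.0841 -0.0003 -1.6155 -0.3337] [-0.1016  0.0882  0.1225]
[[443.0819 566.3087]
 [477.5074 566.3598]
 [451.1028 605.9449]
 [457.6631 583.7101]]
```

View pics/w1o.png

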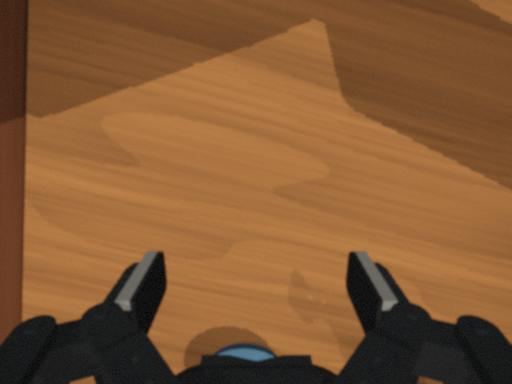

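The view shows bare table and part of the dish, because the moves were refused: every key is required in each row. Resending.

Request:
send_rows --increments '[{"ax":0,"ay":0,"az":0,"tz":0,"tx":0.2,"ty":0.16,"gripper":60},{"ax":0,"ay":0,"az":0,"tz":0,"tx":0.45,"ty":0.37,"gripper":60},{"ax":0,"ay":0,"az":0,"tz":0,"tx":0.7,"ty":0.58,"gripper":60},{"ax":0,"ay":0,"az":0,"tz":0,"tx":1,"ty":0.86,"gripper":60}]' --grip_force 30

```text
time_s: 0.6
tool_pos: [0.2926, -0.4585, 0.25]
ee_rot: [[-0.968, -0.249, -0.0], [-0.249, 0.968, 0.0], [0.0, 0.0, -1.0]]
contact_force: [1.2, -0.5, 0.5]
width: 0.0597
```

Request:
send_rows --increments '[{"ax":0,"ay":0,"az":0,"tz":0,"tx":0.25,"ty":0.21,"gripper":60},{"ax":0,"ay":0,"az":0,"tz":0,"tx":0.5,"ty":0.42,"gripper":60},{"ax":0,"ay":0,"az":0,"tz":0,"tx":0.75,"ty":0.63,"gripper":60},{"ax":0,"ay":0,"az":0,"tz":0,"tx":1,"ty":0.84,"gripper":60}]'

```text
time_s: 1.0
tool_pos: [0.4428, -0.3321, 0.2504]
ee_rot: [[-0.968, -0.25, 0.0], [-0.25, 0.968, 0.0], [-0.0, -0.0, -1.0]]
contact_force: [0.6, -1.5, 0.1]
width: 0.0599
```

Request:
send_rows --increments '[{"ax":0,"ay":0,"az":0,"tz":0,"tx":0.25,"ty":0.21,"gripper":60},{"ax":0,"ay":0,"az":0,"tz":0,"tx":0.5,"ty":0.42,"gripper":60},{"ax":0,"ay":0,"az":0.02,"tz":0,"tx":0.75,"ty":0.63,"gripper":60},{"ax":0,"ay":0,"az":0.03,"tz":0,"tx":0.95,"ty":0.8,"gripper":60},{"ax":0,"ay":0,"az":0.03,"tz":0,"tx":1,"ty":0.87,"gripper":60},{"ax":0,"ay":0,"az":0.03,"tz":0,"tx":1,"ty":0.87,"gripper":60},{"ax":0,"ay":0,"az":0.03,"tz":0,"tx":1,"ty":0.87,"gripper":60}]'

```text
time_s: 1.7
tool_pos: [0.5913, -0.2035, 0.2501]
ee_rot: [[-0.955, -0.296, -0.001], [-0.296, 0.955, -0.0], [0.001, 0.0, -1.0]]
contact_force: [-0.4, -1.2, 0.2]
width: 0.0599
```

```bash
python3 - <<'E'
from h import *
s=arm.sense();a=arm.snapshot('wrist');print(s['time_s'],s['tool_pos'],s['ee_rot'],s['joint_pos'],s['contact_force'])
np.savez('w1.npz',tool_pos=s['tool_pos'],ee_rot=s['ee_rot'])
cv2.imwrite('pics/w1.png',a)
C=cam('wrist',s)
P=proj(C,[[.6185,-.1945,.13],[.547+.0,-.199,.165],[.644,-.1866,.156],[.5916,-.2029,.156]]);print(P)
for p in P: cv2.circle(a,tuple(int(v) for v in p),3,(0,0,255),1)
cv2.imwrite('pics/w1o.png',a)
E
```

```text
1.7 [ 0.5913 -0.2035  0.2501] [[-0.9553 -0.2955 -0.0006]
 [-0.2955  0.9553 -0.0001]
 [ 0.0006  0.0001 -1.    ]] [-0.0118  0.108   0.156   0.0001 -1.6194 -1.259 ] [-0.4037 -1.1806  0.1629]
[[257.7815 221.0036]
 [283.5509 147.9602]
 [257.9047 265.6953]
 [257.9404 201.0673]]
```

View pics/w1o.png

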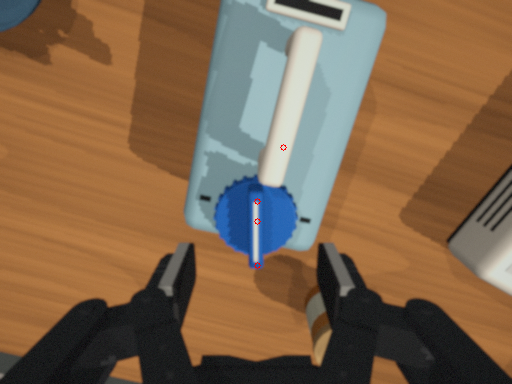

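The predicted dots fall right on the cap's white line at (257,195-268), and the tank and cap line up with the top-view estimate. Joint 6 would run out of range turning clockwise from here, so I'll use the half-turned grasp. First a refinement from this same image.

Request:
send_rows --increments '[{"ax":0,"ay":0,"az":0.09,"tx":0.05,"ty":0.02,"tz":0,"gripper":60},{"ax":0,"ay":0,"az":0.18,"tx":0.1,"ty":0.04,"tz":0,"gripper":60},{"ax":0,"ay":0,"az":0.27,"tx":0.18,"ty":0.06,"tz":0,"gripper":60},{"ax":0,"ay":0,"az":0.36,"tx":0.18,"ty":0.06,"tz":0,"gripper":60},{"ax":0,"ay":0,"az":0.45,"tx":0.18,"ty":0.06,"tz":0,"gripper":60},{"ax":0,"ay":0,"az":0.54,"tx":0.18,"ty":0.06,"tz":0,"gripper":60},{"ax":0,"ay":0,"az":0.63,"tx":0.18,"ty":0.06,"tz":0,"gripper":60},{"ax":0,"ay":0,"az":0.72,"tx":0.18,"ty":0.06,"tz":0,"gripper":60},{"ax":0,"ay":0,"az":0.81,"tx":0.18,"ty":0.06,"tz":0,"gripper":60},{"ax":0,"ay":0,"az":0.9,"tx":0.18,"ty":0.06,"tz":0,"gripper":60},{"ax":0,"ay":0,"az":0.99,"tx":0.18,"ty":0.06,"tz":0,"gripper":60},{"ax":0,"ay":0,"az":1,"tx":0.18,"ty":0.06,"tz":0,"gripper":60}]'

```text
time_s: 2.95
tool_pos: [0.6179, -0.1955, 0.2509]
ee_rot: [[0.296, -0.955, 0.001], [-0.955, -0.296, -0.0], [0.0, -0.001, -1.0]]
contact_force: [-0.1, 0.4, -1.1]
width: 0.0601
```

Request:
send_rows --increments '[{"ax":0,"ay":0,"az":0.09,"tx":0,"ty":0,"tz":0,"gripper":60},{"ax":0,"ay":0,"az":0.18,"tx":0,"ty":0,"tz":0,"gripper":60},{"ax":0,"ay":0,"az":0.27,"tx":0,"ty":0,"tz":0,"gripper":60},{"ax":0,"ay":0,"az":0.36,"tx":0,"ty":0,"tz":0,"gripper":60},{"ax":0,"ay":0,"az":0.45,"tx":0,"ty":0,"tz":0,"gripper":60},{"ax":0,"ay":0,"az":0.54,"tx":0,"ty":0,"tz":0,"gripper":60},{"ax":0,"ay":0,"az":0.63,"tx":0,"ty":0,"tz":0,"gripper":60},{"ax":0,"ay":0,"az":0.72,"tx":0,"ty":0,"tz":0,"gripper":60},{"ax":0,"ay":0,"az":0.81,"tx":0,"ty":0,"tz":0,"gripper":60},{"ax":0,"ay":0,"az":0.9,"tx":0,"ty":0,"tz":0,"gripper":60},{"ax":0,"ay":0,"az":0.99,"tx":0,"ty":0,"tz":0,"gripper":60},{"ax":0,"ay":0,"az":1,"tx":0,"ty":0,"tz":0,"gripper":60}]'

```text
time_s: 4.15
tool_pos: [0.6182, -0.195, 0.2506]
ee_rot: [[0.956, 0.293, 0.001], [0.293, -0.956, -0.0], [0.0, 0.0, -1.0]]
contact_force: [0.5, 0.7, -0.1]
width: 0.0601
```

```bash
python3 - <<'E'
from h import *
def meas(a,s):
    C=cam('wrist',s);h=cv2.cvtColor(a,cv2.COLOR_BGR2HSV).astype(int);H,S,V=h[...,0],h[...,1],h[...,2]
    blue=((H>105)&(H<130)&(S>130)&(V>40)).astype(np.uint8)
    pc=proj(C,[[.6185,-.1945,.13]])[0]
    n,l,st,ce=cv2.connectedComponentsWithStats(blue)
    i=min((i for i in range(1,n) if st[i][4]>800),key=lambda i:np.hypot(*(ce[i]-pc)))
    hull=cv2.convexHull(np.argwhere(l==i)[:,::-1].astype(np.int32))
    hm=np.zeros(blue.shape,np.uint8);cv2.fillConvexPoly(hm,hull,1)
    (e,r)=cv2.minEnclosingCircle(hull);print('disc',st[i],e,r)
    w=(hm>0)&(S<90)&(V>120)
    b=max(blobs(w,10),key=lambda q:q[0][4]);ys,xs=np.where(b[2])
    P=toplane(C,np.c_[xs,ys],.156)[:,:2]
    c,sz,an=cv2.minAreaRect((P*1000).astype(np.float32));v=np.linalg.svd(P-P.mean(0))[2][0]
    print('line',c,sz,np.degrees(np.arctan2(v[1],v[0])),len(P))
d=np.load('w1.npz');meas(cv2.imread('pics/w1.png'),d)
s=arm.sense();a=arm.snapshot('wrist');cv2.imwrite('pics/w2.png',a);print(s['time_s'],s['tool_pos'],s['ee_rot'],s['joint_pos']);meas(a,s)
E
```

```text
disc [ 214  175   84   93 4578] (256.788330078125, 221.0092010498047) 46.044044494628906
line (617.0224609375, -194.7141571044922) (51.49209976196289, 3.9263410568237305) 17.145753602662527 362
4.15 [ 0.6182 -0.195   0.2506] [[ 0.956   0.2935  0.0005]
 [ 0.2935 -0.956  -0.0002]
 [ 0.0005  0.0003 -1.    ]] [ 0.0024  0.1682  0.2231  0.0002 -1.6251  1.8662]
disc [ 214  146   86   94 5079] (256.23486328125, 192.43740844726562) 46.805870056152344
line (616.2404174804688, -197.24270629882812) (50.587154388427734, 3.810213565826416) -162.8687317994452 387
```

Request:
send_rows --increments '[{"ax":0,"ay":0,"az":0,"tx":0,"ty":0,"tz":-0.2,"gripper":60},{"ax":0,"ay":0,"az":0,"tx":-0.005,"ty":0,"tz":-0.4,"gripper":50},{"ax":0,"ay":0,"az":0,"tx":-0.005,"ty":-0.003,"tz":-0.55,"gripper":40},{"ax":0,"ay":0,"az":0,"tx":-0.005,"ty":-0.003,"tz":-0.6,"gripper":30},{"ax":0,"ay":0,"az":0,"tx":-0.005,"ty":-0.003,"tz":-0.637,"gripper":24},{"ax":0,"ay":0,"az":0,"tx":-0.005,"ty":-0.003,"tz":-0.637,"gripper":20},{"ax":0,"ay":0,"az":0,"tx":-0.005,"ty":-0.003,"tz":-0.637,"gripper":16},{"ax":0,"ay":0,"az":0,"tx":-0.005,"ty":-0.003,"tz":-0.637,"gripper":8},{"ax":0,"ay":0,"az":0,"tx":-0.005,"ty":-0.003,"tz":-0.637,"gripper":5},{"ax":0,"ay":0,"az":0,"tx":-0.005,"ty":-0.003,"tz":-0.637,"gripper":5},{"ax":0,"ay":0,"az":0,"tx":-0.005,"ty":-0.003,"tz":-0.637,"gripper":5}]' --grip_force 25

```text
time_s: 5.3
tool_pos: [0.6186, -0.1951, 0.1564]
ee_rot: [[0.955, 0.295, 0.003], [0.295, -0.955, -0.001], [0.002, 0.002, -1.0]]
contact_force: [1.1, -1.2, 5.4]
width: 0.0113
```

Gripped at 11.3 mm. Now I'll turn it clockwise and follow the thread down.

Request:
send_rows --increments '[{"ax":0,"ay":0,"az":-0.07,"tx":0,"ty":0,"tz":0.003,"gripper":5},{"ax":0,"ay":0,"az":-0.14,"tx":0,"ty":0,"tz":0,"gripper":5},{"ax":0,"ay":0,"az":-0.21,"tx":0,"ty":0,"tz":-0.003,"gripper":5},{"ax":0,"ay":0,"az":-0.28,"tx":0,"ty":0,"tz":-0.005,"gripper":5},{"ax":0,"ay":0,"az":-0.35,"tx":0,"ty":0,"tz":-0.008,"gripper":5},{"ax":0,"ay":0,"az":-0.42,"tx":0,"ty":0,"tz":-0.01,"gripper":5},{"ax":0,"ay":0,"az":-0.49,"tx":0,"ty":0,"tz":-0.013,"gripper":5},{"ax":0,"ay":0,"az":-0.5,"tx":0,"ty":0,"tz":-0.013,"gripper":5}]'

```text
time_s: 6.1
tool_pos: [0.6184, -0.196, 0.154]
ee_rot: [[0.883, -0.47, 0.002], [-0.47, -0.883, -0.002], [0.003, 0.001, -1.0]]
contact_force: [1.9, -5.0, 2.5]
width: 0.0114
```

```bash
python3 - <<'E'
from h import *
s=arm.sense();a=arm.snapshot('wrist');cv2.imwrite('pics/w3.png',a);t=arm.snapshot('top')
cv2.imwrite('pics/t3.png',t)
print(s['time_s'],s['contact_force'],s['wrist_torque'],s['joint_pos'],s['tool_pos'])
b=cv2.resize(t[155:260,270:370],None,fx=3.6,fy=3.6,interpolation=cv2.INTER_CUBIC);b=cv2.resize(b,(366,384))
cv2.imwrite('pics/m3.png',cv2.resize(np.hstack([a,b]),(790,346)))
E
```

```text
6.1 [ 1.9291 -4.9804  2.5094] [-1.8619 -0.7888  0.0572] [ 0.002   0.1756  0.0549  0.0024 -1.4479  1.079 ] [ 0.6184 -0.196   0.154 ]
```

View pics/m3.png

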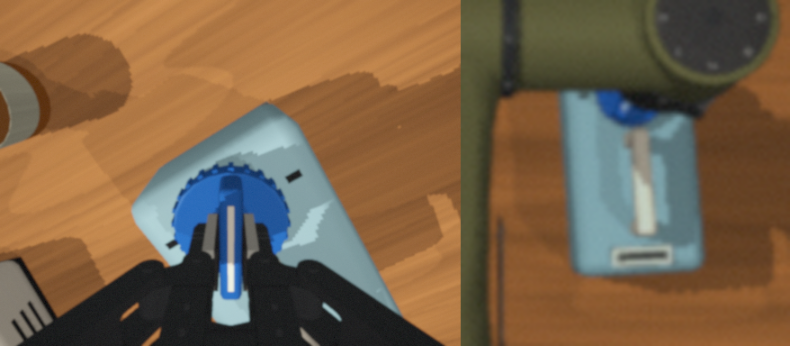

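The cap turns with the wing pinched centrally, and the tank hasn't been disturbed. I'll continue to near the stop.

Request:
send_rows --increments '[{"ax":0,"ay":0,"az":-0.07,"tx":0,"ty":0,"tz":-0.002,"gripper":5},{"ax":0,"ay":0,"az":-0.14,"tx":0,"ty":0,"tz":-0.005,"gripper":5},{"ax":0,"ay":0,"az":-0.21,"tx":0,"ty":0,"tz":-0.008,"gripper":5},{"ax":0,"ay":0,"az":-0.28,"tx":0,"ty":0,"tz":-0.01,"gripper":5},{"ax":0,"ay":0,"az":-0.35,"tx":0,"ty":0,"tz":-0.013,"gripper":5},{"ax":0,"ay":0,"az":-0.42,"tx":0,"ty":0,"tz":-0.015,"gripper":5},{"ax":0,"ay":0,"az":-0.48,"tx":0,"ty":0,"tz":-0.018,"gripper":5},{"ax":0,"ay":0,"az":-0.53,"tx":0,"ty":0,"tz":-0.02,"gripper":5},{"ax":0,"ay":0,"az":-0.56,"tx":0,"ty":0,"tz":-0.02,"gripper":5},{"ax":0,"ay":0,"az":-0.56,"tx":0,"ty":0,"tz":-0.02,"gripper":5}]'

```text
time_s: 7.2
tool_pos: [0.6176, -0.1965, 0.1507]
ee_rot: [[0.202, -0.979, 0.0], [-0.979, -0.202, -0.003], [0.003, 0.0, -1.0]]
contact_force: [-0.3, -6.2, 3.9]
width: 0.0115
```

```bash
python3 - <<'E'
from h import *
s=arm.sense();print(s['time_s'],s['contact_force'],s['wrist_torque'],s['tool_pos'],np.degrees(np.arctan2(s['ee_rot'][1][0],s['ee_rot'][0][0])))
E
```

```text
7.2 [-0.3412 -6.2216  3.9013] [-2.0349  0.0173  0.0377] [ 0.6176 -0.1965  0.1507] -78.3634111914837
```

Request:
send_rows --increments '[{"ax":0,"ay":0,"az":-0.02,"tx":0,"ty":0,"tz":-0.001,"gripper":5},{"ax":0,"ay":0,"az":-0.04,"tx":0,"ty":0,"tz":-0.002,"gripper":5},{"ax":0,"ay":0,"az":-0.06,"tx":0,"ty":0,"tz":-0.003,"gripper":5},{"ax":0,"ay":0,"az":-0.07,"tx":0,"ty":0,"tz":-0.003,"gripper":5},{"ax":0,"ay":0,"az":-0.07,"tx":0,"ty":0,"tz":-0.003,"gripper":5}]'

```text
time_s: 7.7
tool_pos: [0.6175, -0.1965, 0.1503]
ee_rot: [[0.094, -0.996, -0.0], [-0.996, -0.094, -0.003], [0.003, 0.0, -1.0]]
contact_force: [-0.6, -5.6, 3.3]
width: 0.0113
```

```bash
cat > st.py <<'E'
from h import *
s=arm.sense();print(s['time_s'],s['contact_force'],s['wrist_torque'],s['tool_pos'],s['width'],np.degrees(np.arctan2(s['ee_rot'][1][0],s['ee_rot'][0][0])))
E
python3 st.py
```

```text
7.7 [-0.583  -5.6289  3.3184] [-1.9894  0.0724 -0.0137] [ 0.6175 -0.1965  0.1503] 0.011287942900358196 -84.60890504609132
```

Request:
send_rows --increments '[{"ax":0,"ay":0,"az":-0.015,"tx":0,"ty":0,"tz":-0.001,"gripper":5},{"ax":0,"ay":0,"az":-0.03,"tx":0,"ty":0,"tz":-0.001,"gripper":5},{"ax":0,"ay":0,"az":-0.03,"tx":0,"ty":0,"tz":-0.001,"gripper":5}]'

```text
time_s: 8.0
tool_pos: [0.6175, -0.1963, 0.1502]
ee_rot: [[0.048, -0.999, -0.0], [-0.999, -0.048, -0.003], [0.003, 0.001, -1.0]]
contact_force: [-1.6, -5.3, 3.8]
width: 0.0112
```

```bash
python3 st.py
```

```text
8.0 [-1.5778 -5.2655  3.8391] [-2.0562  0.4386  0.3978] [ 0.6175 -0.1963  0.1502] 0.011217378148313528 -87.26646308165753
```

Torque about z jumped to 0.40 N·m at -87°, against about 0.03 for friction alone, so the cap is on its stop. Releasing with a small opening and rising.

Request:
send_rows --increments '[{"ax":0,"ay":0,"az":0,"tx":0,"ty":0,"tz":0.004,"gripper":24},{"ax":0,"ay":0,"az":0,"tx":0,"ty":0,"tz":0.01,"gripper":24},{"ax":0,"ay":0,"az":0,"tx":0,"ty":0,"tz":0.02,"gripper":24},{"ax":0,"ay":0,"az":0,"tx":0,"ty":0,"tz":0.15,"gripper":24},{"ax":0,"ay":0,"az":0,"tx":0,"ty":0,"tz":0.4,"gripper":24},{"ax":0,"ay":0,"az":0,"tx":0,"ty":0,"tz":0.65,"gripper":24},{"ax":0,"ay":0,"az":0.09,"tx":-0.1,"ty":0,"tz":0.75,"gripper":60},{"ax":0,"ay":0,"az":0.18,"tx":-0.2,"ty":0,"tz":0.8,"gripper":60},{"ax":0,"ay":0,"az":0.27,"tx":-0.3,"ty":0,"tz":0.8,"gripper":60},{"ax":0,"ay":0,"az":0.36,"tx":-0.4,"ty":0,"tz":0.8,"gripper":60},{"ax":0,"ay":0,"az":0.45,"tx":-0.5,"ty":0,"tz":0.8,"gripper":60},{"ax":0,"ay":0,"az":0.54,"tx":-0.52,"ty":-0.02,"tz":0.8,"gripper":60}]'

```text
time_s: 9.2
tool_pos: [0.539, -0.1973, 0.2698]
ee_rot: [[0.785, -0.619, 0.001], [-0.619, -0.785, 0.0], [0.001, -0.001, -1.0]]
contact_force: [-0.0, -0.6, -0.2]
width: 0.0598
```

Request:
send_rows --increments '[{"ax":0,"ay":0,"az":0.09,"tx":0,"ty":0,"tz":0,"gripper":60},{"ax":0,"ay":0,"az":0.18,"tx":0,"ty":0,"tz":0,"gripper":60},{"ax":0,"ay":0,"az":0.27,"tx":0,"ty":0,"tz":0,"gripper":60},{"ax":0,"ay":0,"az":0.36,"tx":0,"ty":0,"tz":0,"gripper":60},{"ax":0,"ay":0,"az":0.46,"tx":0,"ty":0,"tz":0,"gripper":60},{"ax":0,"ay":0,"az":0.46,"tx":0,"ty":0,"tz":0,"gripper":60},{"ax":0,"ay":0,"az":0.46,"tx":0,"ty":0,"tz":0,"gripper":60}]'

```text
time_s: 9.9
tool_pos: [0.5399, -0.1975, 0.269]
ee_rot: [[0.999, 0.045, -0.0], [0.045, -0.999, 0.0], [-0.0, -0.0, -1.0]]
contact_force: [-0.5, 0.0, -0.0]
width: 0.0601
```

```bash
python3 st.py; python3 - <<'E'
from h import *
s=arm.sense();a=arm.snapshot('wrist');cv2.imwrite('pics/w4.png',a);np.savez('w4.npz',tool_pos=s['tool_pos'],ee_rot=s['ee_rot'])
C=cam('wrist',s);y=np.radians(4);R=np.array([[np.cos(y),-np.sin(y)],[np.sin(y),np.cos(y)]])
for p,z in [((72,0),.15),((72,47),.11),((72,-47),.11),((-72,0),.165),((32,0),.165),((-92,0),.116)]:
    q=np.r_[R@np.array(p)/1000+[.547,-.199],z];u=proj(C,q)[0];print(p,q,u);cv2.circle(a,tuple(int(v) for v in u),3,(0,0,255),1)
cv2.imwrite('pics/w4o.png',a)
E
```

```text
9.9 [-0.523   0.047  -0.0023] [-0.0072  0.0146 -0.0097] [ 0.5399 -0.1975  0.269 ] 0.06007506740193314 2.589331694026491
(72, 0) [ 0.6188 -0.194   0.15  ] [254.3959  85.5794]
(72, 47) [ 0.6155 -0.1471  0.11  ] [199.1008  86.0418]
(72, -47) [ 0.6221 -0.2409  0.11  ] [310.2535  83.1606]
(-72, 0) [ 0.4752 -0.204   0.165 ] [258.8597 268.3205]
(32, 0) [ 0.5789 -0.1968  0.165 ] [255.7541 144.1342]
(-92, 0) [ 0.4552 -0.2054  0.116 ] [258.8516 257.8758]
```

View pics/w4o.png

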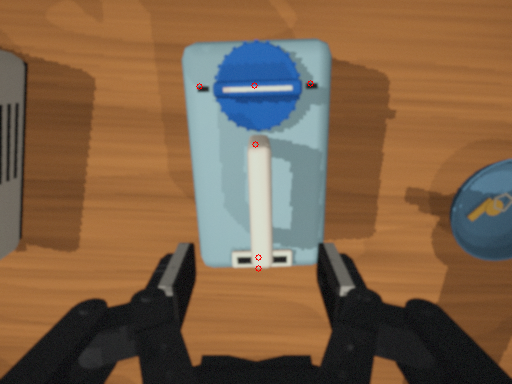

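The wing line from (222,90) to (293,87) lies in line with the two marks at (203,89) and (311,86), so the cap is tight. The handle bar runs from (259,145) to (262,268). I'll measure the tank again and the alignment angles.

```bash
python3 - <<'E'
from h import *
a=cv2.imread('pics/w4.png');d=np.load('w4.npz');C=cam('wrist',d)
h=cv2.cvtColor(a,cv2.COLOR_BGR2HSV).astype(int);H,S,V=h[...,0],h[...,1],h[...,2]
x,y=np.meshgrid(np.arange(512),np.arange(384))
def ang(P): 
    v=np.linalg.svd(P-P.mean(0),full_matrices=False)[2][0];v*=np.sign(v[0]);return np.degrees(np.arctan2(v[1],v[0]))
m=(x>244)&(x<278)&(y>150)&(y<245)&(S<60)&(V>110)
mid=np.array([[x[r][m[r]].mean(),r] for r in range(152,244)]);P=toplane(C,mid,.165)[:,:2];print('handle yaw',ang(P),P[0],P[-1])
l=(x>215)&(x<300)&(y>82)&(y<96)&(S<90)&(V>120);P=toplane(C,np.argwhere(l)[:,::-1],.15)[:,:2];print('wing',ang(P),P.mean(0),(P.max(0)+P.min(0))/2,l.sum())
k=[]
for x0,x1 in((192,214),(302,322)):
    q=(x>x0)&(x<x1)&(y>78)&(y<96)&(V<60);k.append(np.argwhere(q)[:,::-1].mean(0));print(k[-1],q.sum())
M=toplane(C,k,.11)[:,:2];print('marks',M,M.mean(0),ang(M))
E
```

```text
handle yaw 2.889058330216937 [ 0.5733 -0.2008] [ 0.4988 -0.2046]
wing -85.61796329887856 [ 0.6169 -0.1961] [ 0.6169 -0.196 ] 441
[202.8636  88.7727] 22
[311.1351  85.5135] 37
marks [[ 0.6135 -0.1503]
 [ 0.6203 -0.2418]] [ 0.6169 -0.196 ] -85.76821790910542
```

Request:
send_rows --increments '[{"ax":0,"ay":0,"az":0.016,"tx":-0.006,"ty":-0.03,"tz":-0.2,"gripper":60},{"ax":0,"ay":0,"az":0.016,"tx":-0.006,"ty":-0.03,"tz":-0.4,"gripper":60},{"ax":0,"ay":0,"az":0.016,"tx":-0.006,"ty":-0.03,"tz":-0.6,"gripper":50},{"ax":0,"ay":0,"az":0.016,"tx":-0.006,"ty":-0.03,"tz":-0.7,"gripper":40},{"ax":0,"ay":0,"az":0.016,"tx":-0.006,"ty":-0.03,"tz":-0.747,"gripper":32},{"ax":0,"ay":0,"az":0.016,"tx":-0.006,"ty":-0.03,"tz":-0.747,"gripper":26},{"ax":0,"ay":0,"az":0.016,"tx":-0.006,"ty":-0.03,"tz":-0.747,"gripper":20},{"ax":0,"ay":0,"az":0.016,"tx":-0.006,"ty":-0.03,"tz":-0.747,"gripper":10},{"ax":0,"ay":0,"az":0.016,"tx":-0.006,"ty":-0.03,"tz":-0.747,"gripper":8},{"ax":0,"ay":0,"az":0.016,"tx":-0.006,"ty":-0.03,"tz":-0.747,"gripper":8},{"ax":0,"ay":0,"az":0.016,"tx":-0.006,"ty":-0.03,"tz":-0.747,"gripper":8}]' --grip_force 80

```text
time_s: 11.05
tool_pos: [0.5396, -0.2018, 0.1587]
ee_rot: [[0.997, 0.074, 0.002], [0.074, -0.997, 0.0], [0.002, -0.0, -1.0]]
contact_force: [-1.2, 5.2, 4.8]
width: 0.0166
```

```bash
python3 st.py
```

```text
11.05 [-1.2433  5.1961  4.769 ] [ 1.8003  0.6406 -0.0072] [ 0.5396 -0.2018  0.1587] 0.01662599297552386 4.251432064420913
```

Gripped the handle at 16.6 mm. Lifting.

Request:
send_rows --increments '[{"ax":0,"ay":0,"az":0,"tx":0,"ty":0,"tz":0.03,"gripper":8},{"ax":0,"ay":0,"az":0,"tx":0,"ty":0,"tz":0.1,"gripper":8},{"ax":0,"ay":0,"az":0,"tx":0,"ty":0,"tz":0.25,"gripper":8},{"ax":0,"ay":0,"az":0,"tx":0,"ty":0,"tz":0.4,"gripper":8},{"ax":0,"ay":0,"az":0,"tx":0,"ty":0,"tz":0.55,"gripper":8},{"ax":0,"ay":0,"az":0,"tx":0,"ty":0,"tz":0.7,"gripper":8},{"ax":0,"ay":0,"az":0,"tx":0,"ty":0,"tz":0.8,"gripper":8},{"ax":0,"ay":0,"az":0,"tx":0,"ty":0,"tz":0.87,"gripper":8},{"ax":0,"ay":0,"az":0,"tx":0,"ty":0,"tz":0.87,"gripper":8}]'

```text
time_s: 11.95
tool_pos: [0.5393, -0.2025, 0.2888]
ee_rot: [[0.997, 0.073, 0.002], [0.073, -0.997, -0.001], [0.002, 0.001, -1.0]]
contact_force: [0.4, 0.5, -7.9]
width: 0.0164
```

```bash
python3 st.py; python3 - <<'E'
from h import *
a=arm.snapshot('wrist');cv2.imwrite('pics/w5.png',a);b=arm.snapshot('side');cv2.imwrite('pics/s5.png',b)
cv2.imwrite('pics/m5.png',cv2.resize(np.hstack([a,b[130:322,130:386].repeat(2,0).repeat(2,1)]),(800,300)))
E
```

```text
11.95 [ 0.4259  0.5193 -7.8652] [-0.0431 -0.1194  0.0673] [ 0.5393 -0.2025  0.2888] 0.016412694974756902 4.201383047112668
```

View pics/m5.png

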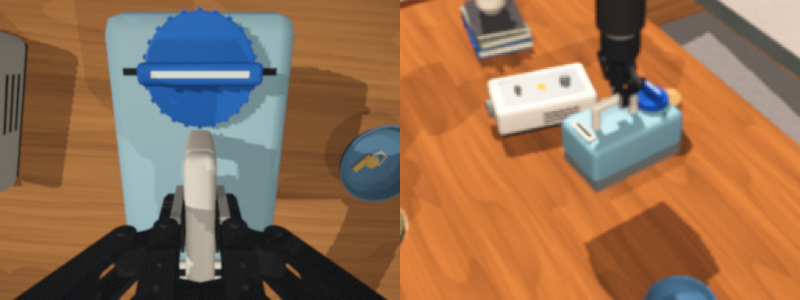

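The tank is lifted and hangs upright: wrist torque is near 0 and the weight reads 7.9 N. The side view shows the base clear, with posts near raw (205,187) and (236,181). I'll check the base by triangulating the posts and find where the tank sits in the grip.

```bash
python3 - <<'E'
from h import *
s=arm.sense();C=cam('wrist',s)
a=cv2.imread('pics/w5.png');h=cv2.cvtColor(a,cv2.COLOR_BGR2HSV).astype(int);V=h[...,2];S=h[...,1]
x,y=np.meshgrid(np.arange(512),np.arange(384));k=[]
zt=s['tool_pos'][2]-.1587
for x0,x1 in((152,174),(335,358)):
    q=(x>x0)&(x<x1)&(y>82)&(y<102)&(V<60);k.append(np.argwhere(q)[:,::-1].mean(0));print(k[-1],q.sum())
k=np.array(k)
M=toplane(C,k,zt+.11)[:,:2];d=M[0]-M[1];print('marks',M.mean(0),'rel',M.mean(0)-s['tool_pos'][:2],'len',np.hypot(*d),'tank yaw',np.degrees(np.arctan2(-d[0],d[1])))
l=(x>190)&(x<325)&(y>85)&(y<105)&(S<90)&(V>120);P=toplane(C,np.argwhere(l)[:,::-1],zt+.15)[:,:2];print('line centre',(P.max(0)+P.min(0))/2)
# posts
b=cv2.imread('pics/s5.png');cv2.imwrite('pics/s5c.png',cv2.resize(b[160:225,180:262],None,fx=6,fy=6,interpolation=cv2.INTER_CUBIC))
t=cv2.imread('pics/top0.png');T=cv2.resize(t[165:255,182:252],None,fx=6,fy=6,interpolation=cv2.INTER_CUBIC)[:390]
A=cv2.imread('pics/s5c.png')
for X,c,o,Cc in((A,'s',(180,160),cam('side')),(T,'t',(182,165),cam('top'))):
    for p in [(.5904,.1459,.1),(.4734,.1729,.1),(.5319,.1594,.08)]+[tuple(np.r_[np.array([.5319,.1594])+np.array([[np.cos(-.227),np.sin(.227)],[np.sin(-.227),np.cos(.227)]])@[sx*.125,sy*.075],.08]) for sx in(1,-1) for sy in(1,-1)]:
        u=(proj(Cc,p)[0]-o+.5)*6-.5;cv2.circle(X,tuple(int(v) for v in u),3,(0,0,255),-1)
cv2.imwrite('pics/m6.png',np.hstack([A[:390],np.pad(T,((0,390-len(T)),(0,0),(0,0)))])[:, :800])
E
```

```text
[165.9703  91.099 ] 101
[344.8151  91.5126] 119
marks [ 0.6161 -0.1972] rel [0.0773 0.0049] len 0.09267119095564391 tank yaw 4.092042590121808
line centre [ 0.616  -0.1974]
```

View pics/m6.png

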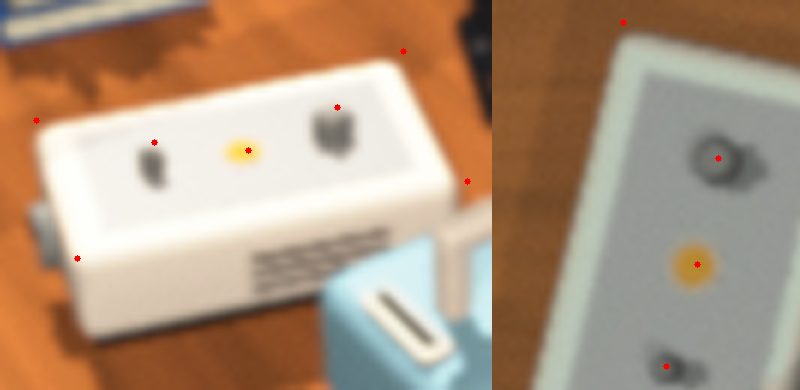

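The dots land on the posts in the top view, within 1 px. The orange deck centre and the side view both suggest about 1-2 mm correction, so I'll use base centre (0.530, 0.160), yaw -13°. The tank sits in the grip at tool offset (5.5, 0) mm, yaw matching. So the tool target is (0.5246, 0.1612).

Request:
send_rows --increments '[{"ax":0,"ay":0,"az":0,"tx":0,"ty":0.05,"tz":0,"gripper":8},{"ax":0,"ay":0,"az":0,"tx":0,"ty":0.15,"tz":0,"gripper":8},{"ax":0,"ay":0,"az":-0.01,"tx":-0.01,"ty":0.3,"tz":0,"gripper":8},{"ax":0,"ay":0,"az":-0.02,"tx":-0.02,"ty":0.47,"tz":0,"gripper":8},{"ax":0,"ay":0,"az":-0.035,"tx":-0.03,"ty":0.64,"tz":0,"gripper":8},{"ax":0,"ay":0,"az":-0.05,"tx":-0.04,"ty":0.81,"tz":0,"gripper":8},{"ax":0,"ay":0,"az":-0.065,"tx":-0.05,"ty":0.98,"tz":0,"gripper":8}]'

```text
time_s: 12.75
tool_pos: [0.5309, -0.053, 0.2872]
ee_rot: [[1.0, -0.029, -0.0], [-0.029, -1.0, 0.0], [-0.0, -0.0, -1.0]]
contact_force: [0.2, 0.6, -9.3]
width: 0.0169
```

Request:
send_rows --increments '[{"ax":0,"ay":0,"az":-0.015,"tx":-0.008,"ty":0.17,"tz":0,"gripper":8},{"ax":0,"ay":0,"az":-0.03,"tx":-0.016,"ty":0.34,"tz":0,"gripper":8},{"ax":0,"ay":0,"az":-0.045,"tx":-0.024,"ty":0.51,"tz":0,"gripper":8},{"ax":0,"ay":0,"az":-0.06,"tx":-0.03,"ty":0.68,"tz":0,"gripper":8},{"ax":0,"ay":0,"az":-0.075,"tx":-0.035,"ty":0.83,"tz":0,"gripper":8},{"ax":0,"ay":0,"az":-0.09,"tx":-0.04,"ty":0.96,"tz":0,"gripper":8}]'

```text
time_s: 13.35
tool_pos: [0.5246, 0.0911, 0.2871]
ee_rot: [[0.986, -0.168, -0.001], [-0.168, -0.986, 0.0], [-0.001, -0.0, -1.0]]
contact_force: [0.1, 0.0, -7.5]
width: 0.0159
```

Request:
send_rows --increments '[{"ax":0,"ay":0,"az":-0.01,"tx":-0.003,"ty":0.12,"tz":0,"gripper":8},{"ax":0,"ay":0,"az":-0.02,"tx":-0.006,"ty":0.24,"tz":0,"gripper":8},{"ax":0,"ay":0,"az":-0.03,"tx":-0.008,"ty":0.34,"tz":0,"gripper":8},{"ax":0,"ay":0,"az":-0.036,"tx":-0.008,"ty":0.42,"tz":0,"gripper":8},{"ax":0,"ay":0,"az":-0.036,"tx":-0.008,"ty":0.46,"tz":0,"gripper":8},{"ax":0,"ay":0,"az":-0.036,"tx":-0.008,"ty":0.485,"tz":0,"gripper":8},{"ax":0,"ay":0,"az":-0.036,"tx":-0.008,"ty":0.485,"tz":0,"gripper":8},{"ax":0,"ay":0,"az":-0.036,"tx":-0.008,"ty":0.485,"tz":0,"gripper":8}]'

```text
time_s: 14.15
tool_pos: [0.5243, 0.1611, 0.2877]
ee_rot: [[0.974, -0.225, 0.0], [-0.225, -0.974, -0.0], [0.0, 0.0, -1.0]]
contact_force: [-0.6, -0.2, -7.4]
width: 0.0166
```

```bash
python3 st.py; python3 - <<'E'
from h import *
a=arm.snapshot('wrist');cv2.imwrite('pics/w7.png',a);b=arm.snapshot('side');cv2.imwrite('pics/s7.png',b)
cv2.imwrite('pics/m7.png',cv2.resize(np.hstack([a,b[90:282,120:376].repeat(2,0).repeat(2,1)]),(800,300)))
E
```

```text
14.15 [-0.5852 -0.2098 -7.4104] [0.0048 0.0643 0.0199] [0.5243 0.1611 0.2877] 0.01656105209496551 -12.985936777870107
```

View pics/m7.png

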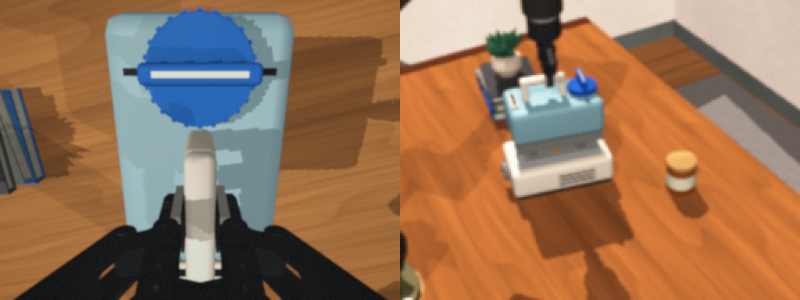

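The tank hangs centred over the base, with the candle and books untouched. Lowering to just above the posts, then slowly.

Request:
send_rows --increments '[{"ax":0,"ay":0,"az":0,"tx":0.002,"ty":0,"tz":-0.05,"gripper":8},{"ax":0,"ay":0,"az":0,"tx":0.002,"ty":0,"tz":-0.12,"gripper":8},{"ax":0,"ay":0,"az":0,"tx":0.002,"ty":0,"tz":-0.17,"gripper":8},{"ax":0,"ay":0,"az":0,"tx":0.002,"ty":0,"tz":-0.19,"gripper":8},{"ax":0,"ay":0,"az":0,"tx":0.002,"ty":0,"tz":-0.21,"gripper":8},{"ax":0,"ay":0,"az":0,"tx":0.002,"ty":0,"tz":-0.23,"gripper":8},{"ax":0,"ay":0,"az":0,"tx":0.002,"ty":0,"tz":-0.25,"gripper":8},{"ax":0,"ay":0,"az":0,"tx":0.002,"ty":0,"tz":-0.25,"gripper":8}]'

```text
time_s: 15.05
tool_pos: [0.5244, 0.1615, 0.2497]
ee_rot: [[0.975, -0.224, -0.001], [-0.224, -0.975, -0.0], [-0.0, 0.0, -1.0]]
contact_force: [0.3, 0.6, -7.9]
width: 0.0167
```

```bash
python3 st.py
```

```text
15.05 [ 0.2961  0.6421 -7.9182] [ 0.0424  0.1474 -0.0306] [0.5244 0.1615 0.2497] 0.016720167950580716 -12.964521196901117
```

The tank bottom is at about 91 mm, 9 mm down over the post tips, with no contact. Continuing slowly.

Request:
send_rows --increments '[{"ax":0,"ay":0,"az":0,"tx":0,"ty":0,"tz":-0.015,"gripper":8},{"ax":0,"ay":0,"az":0,"tx":0,"ty":0,"tz":-0.03,"gripper":8},{"ax":0,"ay":0,"az":0,"tx":0,"ty":0,"tz":-0.045,"gripper":8},{"ax":0,"ay":0,"az":0,"tx":0,"ty":0,"tz":-0.055,"gripper":8},{"ax":0,"ay":0,"az":0,"tx":0,"ty":0,"tz":-0.062,"gripper":8},{"ax":0,"ay":0,"az":0,"tx":0,"ty":0,"tz":-0.062,"gripper":8}]'

```text
time_s: 15.65
tool_pos: [0.5245, 0.1615, 0.2406]
ee_rot: [[0.974, -0.224, -0.0], [-0.224, -0.974, -0.0], [-0.0, 0.0, -1.0]]
contact_force: [-0.0, -0.6, -9.1]
width: 0.0165
```

```bash
python3 st.py
```

```text
15.65 [-0.019  -0.5516 -9.1306] [ 0.0168  0.1307 -0.003 ] [0.5245 0.1615 0.2406] 0.016476743470375022 -12.96791540416964
```

Request:
send_rows --increments '[{"ax":0,"ay":0,"az":0,"tx":0,"ty":0,"tz":-0.005,"gripper":8},{"ax":0,"ay":0,"az":0,"tx":0,"ty":0,"tz":-0.01,"gripper":8},{"ax":0,"ay":0,"az":0,"tx":0,"ty":0,"tz":-0.014,"gripper":8},{"ax":0,"ay":0,"az":0,"tx":0,"ty":0,"tz":-0.014,"gripper":8}]'

```text
time_s: 16.05
tool_pos: [0.5246, 0.1616, 0.2391]
ee_rot: [[0.975, -0.224, 0.0], [-0.224, -0.975, 0.0], [0.0, -0.0, -1.0]]
contact_force: [-1.2, 0.7, -7.1]
width: 0.0163
```

```bash
python3 st.py
```

```text
16.05 [-1.2181  0.7357 -7.0966] [ 0.2137  0.3932 -0.011 ] [0.5246 0.1616 0.2391] 0.016339689381801477 -12.955615990936666
```

Request:
send_rows --increments '[{"ax":0,"ay":0,"az":0,"tx":0,"ty":0,"tz":-0.004,"gripper":8},{"ax":0,"ay":0,"az":0,"tx":0,"ty":0,"tz":-0.008,"gripper":8},{"ax":0,"ay":0,"az":0,"tx":0,"ty":0,"tz":-0.012,"gripper":8},{"ax":0,"ay":0,"az":0,"tx":0,"ty":0,"tz":-0.012,"gripper":8}]'

```text
time_s: 16.45
tool_pos: [0.5246, 0.162, 0.2387]
ee_rot: [[0.975, -0.224, 0.002], [-0.224, -0.975, 0.001], [0.002, -0.002, -1.0]]
contact_force: [-4.9, 3.1, 0.3]
width: 0.0169
```

```bash
python3 st.py
```

```text
16.45 [-4.8615  3.0554  0.2578] [ 0.8914  1.7757 -0.0591] [0.5246 0.162  0.2387] 0.016932796406285148 -12.932937418703007
```

Weight is now fully carried by the base at TCP z = 0.2387, exactly the height predicted for fully seated. Releasing and rising.

Request:
send_rows --increments '[{"ax":0,"ay":0,"az":0,"tx":0,"ty":0,"tz":0,"gripper":24},{"ax":0,"ay":0,"az":0,"tx":0,"ty":0,"tz":0,"gripper":40},{"ax":0,"ay":0,"az":0,"tx":0,"ty":0,"tz":0.01,"gripper":45},{"ax":0,"ay":0,"az":0,"tx":0,"ty":0,"tz":0.03,"gripper":45},{"ax":0,"ay":0,"az":0,"tx":0,"ty":0,"tz":0.15,"gripper":45},{"ax":0,"ay":0,"az":0,"tx":0,"ty":0,"tz":0.35,"gripper":45},{"ax":0,"ay":0,"az":0,"tx":0,"ty":0,"tz":0.55,"gripper":45},{"ax":0,"ay":0,"az":0,"tx":0,"ty":0,"tz":0.75,"gripper":45},{"ax":0,"ay":0,"az":0,"tx":0,"ty":0,"tz":0.8,"gripper":45},{"ax":0,"ay":0,"az":0,"tx":0,"ty":0,"tz":0.8,"gripper":45}]'

```text
time_s: 17.45
tool_pos: [0.525, 0.1616, 0.3586]
ee_rot: [[0.974, -0.225, 0.003], [-0.225, -0.974, 0.001], [0.002, -0.002, -1.0]]
contact_force: [-0.3, -0.4, -0.3]
width: 0.0449
```

```bash
python3 st.py; python3 - <<'E'
from h import *
s=arm.sense();a=arm.snapshot('wrist');cv2.imwrite('pics/w8.png',a);b=arm.snapshot('side');cv2.imwrite('pics/s8.png',b)
C=cam('side');q=[]
cv2.imwrite('pics/m8.png',cv2.resize(np.hstack([a,b[90:282,120:376].repeat(2,0).repeat(2,1)]),(800,300)))
E
```

```text
17.45 [-0.3493 -0.394  -0.2895] [ 0.0105 -0.0099 -0.0076] [0.525  0.1616 0.3586] 0.04487948914965935 -12.978000323413033
```

View pics/m8.png

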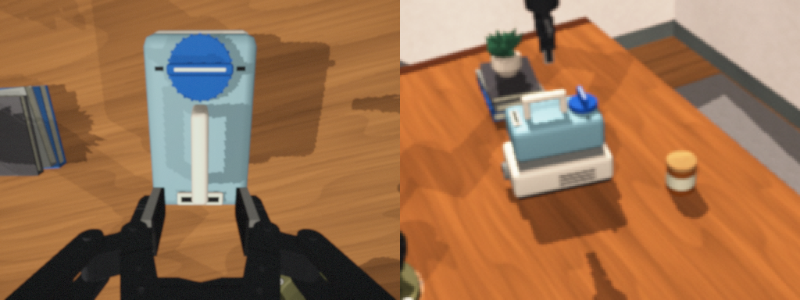

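The tank sits flat on the base and the wing (167-227, 69) is in line with the marks at (160,69) and (242,68). The gripper is clear and the bystanders are in place. One quick numeric check, then I'll hand in.

```bash
python3 - <<'E'
from h import *
s=arm.sense();C=cam('wrist',s)
a=cv2.imread('pics/w8.png');h=cv2.cvtColor(a,cv2.COLOR_BGR2HSV).astype(int);V=h[...,2];S=h[...,1]
x,y=np.meshgrid(np.arange(512),np.arange(384));k=[]
for x0,x1 in((193,214),(298,320)):
    q=(x>x0)&(x<x1)&(y>78)&(y<98)&(V<60);k.append(np.argwhere(q)[:,::-1].mean(0))
M=toplane(C,k,.19)[:,:2];d=M[0]-M[1];print('marks mid',M.mean(0),'len',np.hypot(*d),'yaw',np.degrees(np.arctan2(-d[0],d[1])))
l=(x>218)&(x<295)&(y>80)&(y<98)&(S<90)&(V>120);P=toplane(C,np.argwhere(l)[:,::-1],.23)[:,:2];v=np.linalg.svd(P-P.mean(0),full_matrices=False)[2][0]
print('wing',np.degrees(np.arctan(v[1]/v[0]))%180-90,l.sum())
b0=cv2.imread('pics/s5.png').astype(int);b=cv2.imread('pics/s8.png').astype(int);t0=cv2.imread('pics/top0.png').astype(int);t=arm.snapshot('top').astype(int)
print('side candle diff',np.abs(b-b0)[180:215,285:315].mean(),'top dish/candle/books',[np.abs(t-t0)[r].mean() for r in (np.s_[203:247,388:434],np.s_[128:158,262:288],np.s_[168:226,64:142])])
print(arm.close_job())
E
```

```text
marks mid [0.5989 0.1433] len 0.09096628240391012 yaw -12.957997545337177
wing -12.964325410490247 400
side candle diff 54.33587301587301 top dish/candle/books [np.float64(7.924571805006588), np.float64(7.7905982905982905), np.float64(8.481284998526379)]
the job is handed in; nothing more can be done
None
```

The cap is tight and the tank sits on the base, released with the gripper clear. I handed the job in at about 17.5 s of the 51 s allowed; no verdict was reported.

**What I did**
- **Cap:** I pinched its wing and turned it about 104° clockwise to the stop while the tank stood on the table. The wrist torque about the cap axis rose to 0.40 N·m there, against about 0.03 for friction.
- **Carry and placing:** I lifted the tank by its handle, carried it upright to the base and lowered it slowly. The base took the full weight at the predicted height, with at most about 6 N of sideways force.

**Last checks**
- **Cap and seating:** The wing is within 0.01° of the line between the two marks. The tank's yaw is -12.96°, against -13° measured for the base. The marks' midpoint is about 1 mm from where it should be.
- **Books, candle and dish:** In the top view, their areas differ from the first picture by about 8 grey levels on average. I put that down to noise and shading, but had no baseline to confirm it.
- **Check that disagreed:** The side-view comparison of the candle gave a large difference of 54. I didn't look into it before handing in. The reference picture had the tank beside the candle, so that region may not be comparable, and by eye the candle looks the same in the last two side views.

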